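# Gauge the sample bush and close the tin's inner lid

### The arm

A 6-joint arm with a two-finger parallel gripper is mounted at the origin on the work surface. World frame = base frame: x ahead of the robot, y to its left, z up, the work surface at z = 0. Lengths are in m, angles in rad, forces in N, time in s.
With the tool pointing down it reaches from about 0.275 to 0.975 m from the base axis. Payload 8.4 kg.
Tool frame: the origin (TCP) lies at the very end of the fingers, on their centre line; the grasp point (between the pads) lies robot.grip_depth behind it (robot.grip_depth is the distance from the TCP to the grasp point, in m); z points along the fingers, y is the direction in which the jaws open and shut (so a half turn about z gives the same grasp; the last joint's range is limited). The gripper opens to 92 mm and grips with 3 to 60 N. Pads are 20 mm wide; open, the fingers measure 128 mm over their backs; the gripper's body (75 mm by 189 mm) begins 69 mm behind the grasp point.
Start: joints at [-1.146, 0.353, 1.633, -0, 1.155, -0.002], TCP at [0.259, -0.569, 0.215] pointing down, gripper open.
Joint ranges: [-2.63, 2.63], [-0.92, 2.1], [0.06, 2.66], [-1.3, 4.44], [0, 2.69], [-3.02, 3.02]. Speed limits (rad/s): [2.22, 2.22, 2.79, 3.14, 3.14, 3.14].

### API

Orientations are given as a unit quaternion [x, y, z, w].
In Python, from bench import get_obs, eyes, workorder, nets, robot gives the robot as it stands.
- The arm moves only by the tool apply_moves, never from a script. Its argument "plan" is a list of rows, each a list of 3 entries, a list of its own where there are three numbers: the finger opening in cm, from 0 to 9.19, then the shift along the world's x, y, z in cm, then the turn, a rotation vector about the world's x, y, z in degrees. A call has 1 to 8 rows; each row shifts and turns the commanded pose from where the row before left it; what a row does not reach is not made up. A row lasts 1/10 s, in which the tool goes at most 50 mm and 8.59 degrees, less where a joint would pass 70% of its speed; a pose out of reach is approached as far as the arm can. A call is refused whole if a number of a shift passes 5 or a number of a turn 8.59, either way. A call with a gripper value outside its range is refused whole. The fingers move at their own pace and stop on an object; "squeeze" is the grip in N (left out, the last holds). Time passes only in rows, so rows that do not move let the fingers close. It gives the time, the measured TCP pose, the force and the opening at its end, in the units of the state.
- get_obs(): the state, without advancing time (a new reading comes with each control period).
- eyes.get_image(name): name is "side" or "top"; returns the picture (384x512x3 uint8, blue, green, red); there is no depth.
- eyes.camera_info(name): a dict with "fovy" (degrees; the focal length in pixels is half the picture's height over the tangent of half this angle, whatever the lens; pixels are square), "cx", "cy" (the principal point, pixels), "rvec" (rotation vector, rad) and "tvec" (3), from world to camera coordinates, as OpenCV has them. Camera axes: x right, y down, z forward; pixel columns grow to the right and rows downward; lengths in m; the calibration is good to about 2 mm. A picture is of the moment at which its call begins. camera_info takes no time and is no camera call.
- workorder.finish_job(): hands the job in, once; it reports no verdict.
Trained networks look in the newest picture that a camera, given by its name, has taken for a name from the list of things; names that differ only in an ending like _2 or _b are one class to them, and where a whole thing is asked for, a point or a joint stands for the part that bears it (a point fixed in the world has none). Each returns a list of dicts, best first, with "p" (0 to 1); they miss things now and then, are a little off and sometimes report something else, mostly with a low value. They report only what shows in the picture. A call takes as long as a camera call.
- nets.look_for(camera, name): "bbox" ([left, top, right, bottom] in pixels, round what is visible of it).
The state is a dict: "time_s": time; "qpos": joint angles; "joint_vel": joint speeds; "joint_torque": joint torques, N m; "tcp_pos": TCP position; "eef_rot": TCP orientation; "ft_force": force on the tool from outside, world axes, zero at the start; "moment": the same for the moment, N m; "finger_gap": finger opening in m.
Only numpy, scipy, OpenCV 4.12 (cv2) and the standard library are available. Lean on these libraries where they do the work, as an engineer would, in place of code of your own. Each camera call takes 0.05 s, during which the arm holds its last target. There are 200 camera calls.

### The job

Check in this tin of bushes: first slide the bench caliper's jaw shut on the sample bush until both jaws press firmly on it, and leave it closed on the bush for reading. Then carry the two nested lids together over to the tin by the inner lid's stem and lower them until the inner lid is fully seated in the mouth, let go, take the outer cap by its collar and lift it alone straight up, without disturbing the inner lid, so that the record card with the reading can be laid between them. Finish while still holding the cap level over the tin, wholly clear above the stem, and leave the tin and everything else on the bench where it stands.

Things in the scene. Friction and masses are not known exactly. Their poses are not given: they have to be found in the camera images.
- caliper: Steel bench caliper, fixed: plate 125 (x) by 210 (y) by 8 mm thick, beam along its y, fixed jaw at the +y end, sliding jaw on the -y side. Origin: on the bench, under the root of the fixed jaw's measuring face; z up. That face is the plane y = 0 and looks to -y; both jaws reach from x = 0 to x = -48 mm, 15 to 31 mm above the bench. The sample stands on the plate between them. Yaw varies.
- jaw (a joint): Sliding jaw of the caliper: the gap between the two measuring faces in m, 0 = shut, up to 0.090. Starts between 0.060 and 0.085; closing moves the jaw along the caliper's +y. It slides with about 1.5 N of drag and stays where it is left.
- thumb_tab (a point): Centre of the upright thumb tab on the sliding jaw's carriage: 14 (caliper's x) by 12 (caliper's y) by 28 mm high, foot 42 mm and top 70 mm above the bench. It moves with the jaw: in the caliper's frame x = 22 mm, y = -gap - 30 mm. The carriage round it is 40 by 56 mm with a flat top 42 mm above the bench; nothing else on the caliper is higher.
- bush: The sample: plain turned steel bush standing upright between the caliper's jaws, 30 mm in diameter and 34 mm tall, loose, about 0.12 kg. Origin: centre of its underside.
- tin: Round open steel tin of turned bushes, 94 mm outside diameter, 88 mm inside, 70 mm tall, about 0.9 kg, loose on the bench. Bushes inside reach 38 mm up. Origin: centre of its underside; z up. It may stand to either side of the lids.
- inner_lid: Inner aluminium lid, 0.14 kg: plug 82 mm across, 12 mm deep; above it a flange 97 mm across, 4 mm thick; on top a round stem 14 mm across, its top 67 mm above the origin. Origin: centre of the plug's underside. The stem passes loosely through the cap and stands 30 mm above the cap's collar; lifting by it lifts both lids. Seated (flange on the rim), the origin is 58 mm above the tin's.
- cap: Outer aluminium lid, 0.13 kg, lying loose on the inner lid, skirt round its flange: 109 mm across, skirt and 3 mm top together 16 mm high, a 20 mm hole for the stem, round it a collar 40 mm across, 16 to 34 mm above the origin. Origin: centre of the skirt's lower edge; nested, 3 mm above the inner lid's origin. Raised by the collar, it comes off over the stem, leaving the inner lid.
- spacer: Bystander: steel spacer ring, 36 mm diameter, 22 mm tall. Origin: centre of its underside.
- short_bush: Bystander: small steel bush, 24 mm diameter, 26 mm tall. Origin: centre of its underside.
- carton: Bystander: small cardboard carton, 60 by 85 by 45 mm. Origin: centre of its underside.
- tape: Bystander: cardboard ring core lying flat, 90 mm diameter, 24 mm high. Origin: centre of its underside.
- wrench: Bystander: spanner lying on the bench, under 25 mm high. Origin: under its middle.
- screwdriver: Bystander: screwdriver lying on the bench, under 40 mm high. Origin: under its middle.
- oil_can: Bystander: closed grey can, 50 mm diameter, 85 mm tall, on the far left. Origin: centre of its underside.

How it is judged:
On the way, in this order (a step that is already met when the one before it is completed fails the run):
1. the caliper's jaws are shut on the sample bush and both press on it (over about 1.2 N) (value of joint jaw between 0.024 and 0.0325 m and x of bush in the frame of caliper between -0.046 and -0.002 m and y of bush in the frame of caliper between -0.0185 and -0.0105 m and angle between bush's own z axis and vertical below 0.1 rad and contact force between jaw and bush above 1.2 N and contact force between caliper and bush above 1.6 N), for 0.1 s.
2. the two lids, still nested, are carried together above the bench (horizontal distance between cap and inner_lid below 0.006 m and z of cap in the frame of inner_lid below 0.007 m and angle between cap's own z axis and vertical below 0.12 rad and height (world z) of inner_lid above 0.03 m and contact force between the fingers and inner_lid above 0.5 N), for 0.2 s.
3. the inner lid is seated in the tin with the cap still lying on it, and both are let go (horizontal distance between inner_lid and tin below 0.0055 m and z of inner_lid in the frame of tin between 0.055 and 0.0605 m and angle between inner_lid's own z axis and vertical below 0.05 rad and horizontal distance between cap and inner_lid below 0.006 m and z of cap in the frame of inner_lid below 0.007 m and angle between cap's own z axis and vertical below 0.12 rad and contact force between the fingers and inner_lid below 0.1 N and contact force between the fingers and cap below 0.1 N), for 0.1 s.
At the end, for the whole second after the job is handed in: Gripper holds the cap (>1 N) still, level to 0.2 rad, within 45 mm of the tin's axis, skirt over the stem's top (origin >68 mm over inner lid's), touching no lid or tin. Inner lid seated: 5.5 mm, 0.05 rad, 55-60.5 mm up. Jaw gap 24-32.5 mm, bush upright between, axis 10.5-18.5 mm from fixed jaw (value of joint jaw between 0.024 and 0.0325 m and x of bush in the frame of caliper between -0.046 and -0.002 m and y of bush in the frame of caliper between -0.0185 and -0.0105 m and angle between bush's own z axis and vertical below 0.1 rad and horizontal distance between inner_lid and tin below 0.0055 m and z of inner_lid in the frame of tin between 0.055 and 0.0605 m and angle between inner_lid's own z axis and vertical below 0.05 rad and z of cap in the frame of inner_lid above 0.068 m and horizontal distance between cap and tin below 0.045 m and angle between cap's own z axis and vertical below 0.2 rad and contact force between the fingers and cap above 1 N and contact force between each of cap, the fingers and inner_lid below 0.05 N and contact force between cap and tin below 0.05 N and linear speed of cap below 0.03 m/s and linear speed of inner_lid below 0.02 m/s); the arm keeps its last pose, push and grip.
It fails at once if the cap is parted from the inner lid while the inner lid is not seated in the tin, or the inner lid is disturbed after that (distance between cap and inner_lid above 0.02 m and not (horizontal distance between inner_lid and tin below 0.0055 m and z of inner_lid in the frame of tin between 0.055 and 0.0605 m and angle between inner_lid's own z axis and vertical below 0.05 rad)).
It fails at once if the lids are let fall from more than 20 mm above their seat (z of inner_lid in the frame of tin above 0.078 m and contact force between the fingers and inner_lid below 0.01 N and contact force between the fingers and cap below 0.01 N).
It fails at once if the tin is pushed more than 25 mm from its place (distance of tin from where it was at the start of the episode above 0.025 m).
It fails at once if a bystander is moved more than 30 mm (distance of any of spacer, short_bush, carton, tape, wrench, screwdriver, oil_can from where it was at the start of the episode above 0.03 m).
It also fails if it takes over 61 s, if anything falls off the work surface, if the arm or the gripper's body presses on something with over 40 N, if the wrist force passes 120 N, or if a joint passes its speed limit or range.

## Working session

There is one attempt and no reset: what is moved stays moved. The work goes in short steps, Python scripts to look and compute and a tool call to move; the robot and the scene stay as the last step left them, time stands still between calls to the robot, and variables do not carry over. Pictures are saved under pics/ and viewed, about 8 in all and at most 12, crops included, and the job is handed in when it is done.

Besides the shell and the picture viewer there is one more tool, called after "Request:" as name(argument=value, ...) on one line, values as JSON. apply_moves: Moves the arm, as the interface text tells. Its arguments: {"type":"object","properties":{"plan":{"type":"array","items":{"type":"array"}},"squeeze":{"type":"number"}},"required":["plan"]}

```bash
mkdir -p pics; cat > h.py <<'E'
import numpy as np, cv2
from bench import get_obs, eyes, workorder, nets, robot
def cam(n):
    c=eyes.camera_info(n); f=192/np.tan(np.radians(c["fovy"])/2)
    K=np.array([[f,0,c["cx"]],[0,f,c["cy"]],[0,0,1.]])
    return K,np.array(c["rvec"],float),np.array(c["tvec"],float).ravel()
def proj(n,P):
    K,r,t=cam(n); return cv2.projectPoints(np.array(P,float).reshape(-1,1,3),r,t,K,None)[0][:,0]
def back(n,uv,z):
    K,r,t=cam(n); R=cv2.Rodrigues(r)[0]; d=R.T@np.linalg.inv(K)@np.array([uv[0],uv[1],1.]); o=-R.T@t
    return o+d*(z-o[2])/d[2]
E
python3 - <<'E'
from h import *
for n in("top","side"):
    im=eyes.get_image(n); cv2.imwrite(f"pics/{n}0.png",cv2.resize(im,(800,600),interpolation=cv2.INTER_CUBIC))
    K,r,t=cam(n); print(n,K[0,0],eyes.camera_info(n)["cx"],(-cv2.Rodrigues(r)[0].T@t).round(3), cv2.Rodrigues(r)[0].round(2).tolist())
    for o in "caliper jaw bush tin inner_lid cap spacer short_bush carton tape wrench screwdriver oil_can".split():
        d=nets.look_for(n,o)[:2]
        print(o,[(np.round(x["bbox"]).tolist(),round(x["p"],2)) for x in d])
print(robot.grip_depth,get_obs())
E
```

```text
top 468.8766036981146 246.406673692895 [0.454 0.123 1.1  ] [[0.03, -1.0, -0.02], [-0.99, -0.03, -0.1], [0.1, 0.02, -0.99]]
caliper [([356.0, 169.0, 449.0, 226.0], 0.66)]
jaw [([407.0, 179.0, 442.0, 216.0], 0.57)]
bush []
tin [([171.0, 187.0, 217.0, 229.0], 0.86)]
inner_lid [([271.0, 193.0, 281.0, 204.0], 0.61), ([97.0, 204.0, 127.0, 230.0], 0.38)]
cap [([255.0, 174.0, 300.0, 221.0], 0.73), ([409.0, 176.0, 437.0, 218.0], 0.32)]
spacer [([234.0, 235.0, 247.0, 250.0], 0.59)]
short_bush [([238.0, 145.0, 250.0, 157.0], 0.43)]
carton [([268.0, 113.0, 312.0, 150.0], 0.69)]
tape [([141.0, 114.0, 182.0, 158.0], 0.8), ([173.0, 188.0, 217.0, 228.0], 0.5)]
wrench [([68.0, 165.0, 142.0, 193.0], 0.6), ([236.0, 147.0, 250.0, 158.0], 0.4)]
screwdriver [([346.0, 115.0, 432.0, 130.0], 0.86)]
oil_can []
side 383.8249933496576 256.70058537214817 [ 0.323 -0.418  0.649] [[0.92, -0.4, 0.02], [-0.27, -0.64, -0.72], [0.3, 0.65, -0.7]]
caliper [([275.0, 294.0, 395.0, 383.0], 0.95)]
jaw [([314.0, 347.0, 385.0, 384.0], 0.93)]
bush [([305.0, 324.0, 330.0, 349.0], 0.88)]
tin [([194.0, 153.0, 232.0, 195.0], 0.6)]

[... 549 characters left out ...]
_s': 1.4, 'qpos': array([-1.14638156e+00,  3.52993195e-01,  1.63340082e+00,  2.51181614e-05,
        1.15520453e+00, -2.41270323e-03]), 'joint_vel': array([-1.40076782e-03, -8.34837693e-04,  1.36706765e-03,  7.62669304e-05,
       -8.69054431e-04,  1.16985751e-03]), 'joint_torque': array([-1.17624415e-03, -5.93758857e+01, -3.34572601e+01,  6.96265418e-02,
        1.58500532e-02,  9.95686094e-06]), 'tcp_pos': array([ 0.25874116, -0.56892774,  0.21458687]), 'eef_rot': array([ 9.77314664e-01,  2.11792464e-01,  1.06186051e-05, -5.28509000e-06]), 'ft_force': array([ 0.46922829, -1.48515712,  0.17606787]), 'moment': array([-0.05650378, -0.01580799,  0.01319022]), 'finger_gap': 0.09187535288150253}
```

View pics/top0.png

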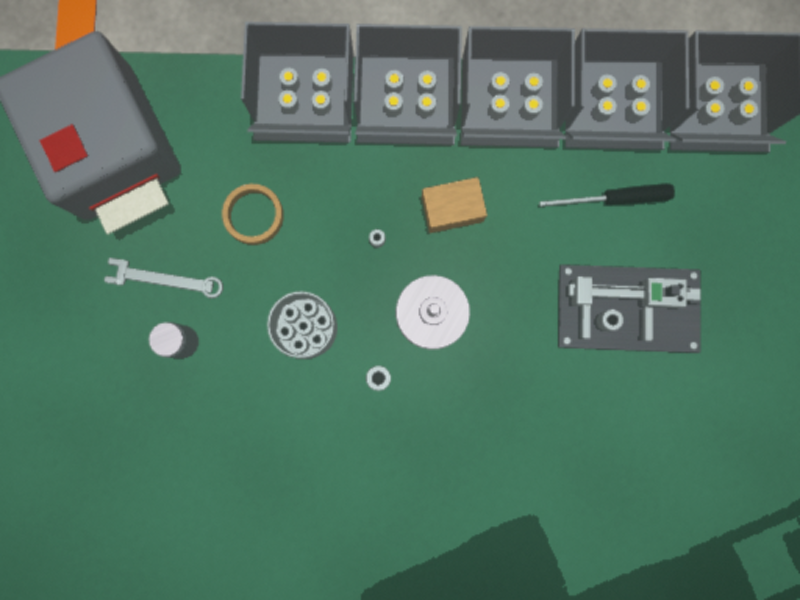

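View pics/side0.png

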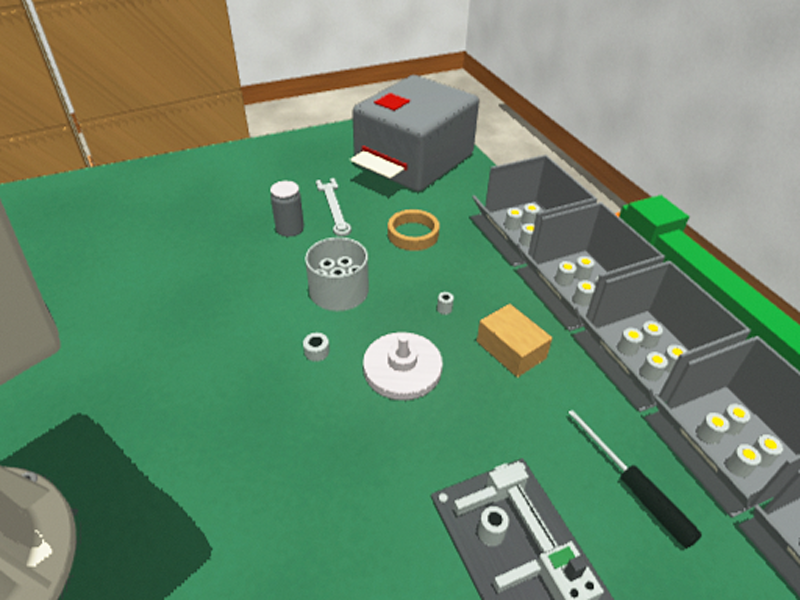

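The top view (800x600 scale) shows the caliper at (630,308) with its fixed jaw on the left (world +y) and the bush at (613,320). The nested lids are at (433,312), the tin at (302,325), the spacer at (378,378), and the short bush at (377,237). Next I'll refine these with segmentation.

```bash
cat > m.py <<'E'
from h import *
def blob(n,im,box,pad=6):
    l,t,r,b=[int(v) for v in box]; l-=pad;t-=pad;r+=pad;b+=pad
    hsv=cv2.cvtColor(im,cv2.COLOR_BGR2HSV); m=((hsv[...,1]<80)).astype(np.uint8)
    k=np.zeros_like(m); k[t:b,l:r]=m[t:b,l:r]
    nn,lab,st,ce=cv2.connectedComponentsWithStats(k)
    i=1+np.argmax(st[1:,4]); c=max(cv2.findContours((lab==i).astype(np.uint8),0,1)[0],key=len)
    return c[:,0,:].astype(float)
E
python3 - <<'E'
from m import *
top=eyes.get_image("top"); side=eyes.get_image("side")
for nm,box,zt,r in(("cap",(255,174,300,221),.019,.0545),("tin",(171,187,217,229),.07,.047),("spacer",(234,235,247,250),.022,.018),("short",(238,145,250,157),.026,.012)):
    c=blob("top",top,box,4)
    P=np.array([back("top",p,zt)[:2] for p in c]); (x,y),rr=cv2.minEnclosingCircle(P.astype(np.float32))
    # silhouette fit: hull of top+bottom circle projected
    from scipy.optimize import least_squares
    a=np.linspace(0,2*np.pi,60)
    zb=.003 if nm=="cap" else 0
    def res(q,full=False):
        pts=np.vstack([np.c_[q[0]+r*np.cos(a),q[1]+r*np.sin(a),0*a+z] for z in(zt,zb)])
        h=cv2.convexHull(proj("top",pts).astype(np.float32))
        return [cv2.pointPolygonTest(h,tuple(map(float,p)),True) for p in c]
    s=least_squares(res,[x,y],loss="soft_l1",diff_step=1e-3); e=np.array(res(s.x)); print(nm,s.x.round(4),"mec",round(x,4),round(y,4),rr, "res",e.mean().round(2),e.std().round(2))
g=lambda n,u,v,z:print(n,u,v,back(n,(u,v),z).round(4))
g("top",276,198.5,.067);
c=blob("top",top,(356,169,449,226),4); b=cv2.minAreaRect(c.astype(np.float32)); print(b)
for p in cv2.boxPoints(b): g("top",*p,.008)
A=cv2.resize(top[162:234,350:454],(800,554),interpolation=cv2.INTER_CUBIC); cv2.imwrite("pics/c1.png",A)
B=cv2.resize(side[284:384,262:402],(800,571),interpolation=cv2.INTER_CUBIC); cv2.imwrite("pics/c2.png",B)
E
```

```text
cap [0.5511 0.0743] mec 0.551 0.0746 0.05659006908535957 res -0.28 0.28
tin [0.5239 0.2634] mec 0.5222 0.2601 0.05078243091702461 res 0.14 0.31
spacer [0.4511 0.1519] mec 0.451 0.1515 0.019062617793679237 res -0.0 0.27
short [0.6603 0.16  ] mec 0.6581 0.1595 0.014432361349463463 res 0.15 0.3
top 276 198.5 [0.5481 0.0777 0.067 ]
((402.6983337402344, 197.24822998046875), (92.39337158203125, 53.79561996459961), 1.9749338626861572)
top 355.6021 222.53802 [ 0.5026 -0.1104  0.008 ]
top 357.45605 168.77435 [ 0.6286 -0.114   0.008 ]
top 449.79456 171.95844 [ 0.6266 -0.3287  0.008 ]
top 447.9406 225.7221 [ 0.5011 -0.3226  0.008 ]
```

View pics/c1.png

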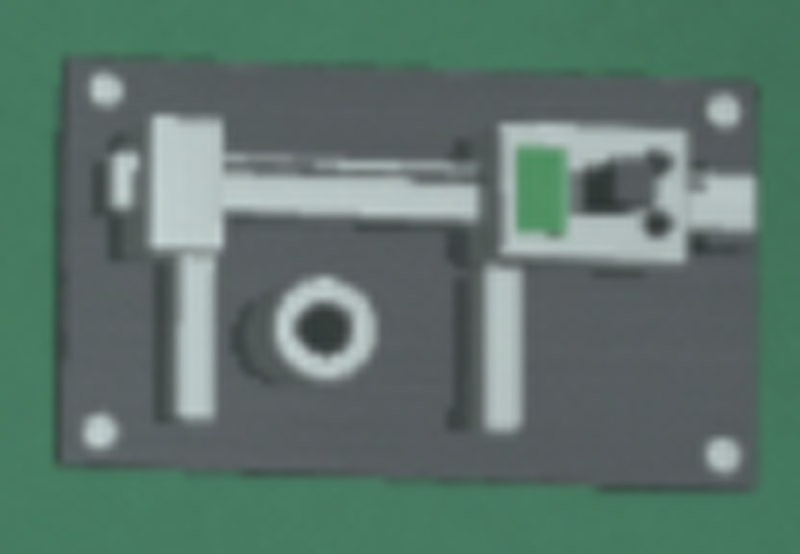

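View pics/c2.png

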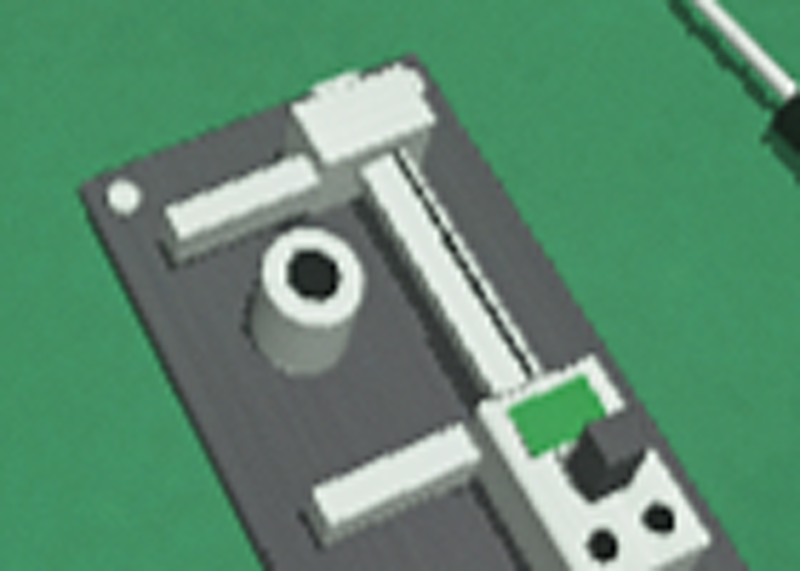

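The crops show the fixed jaw face at about crop x=215 and the sliding jaw face at about x=486. The bush centre is at (325,330), and the tab top is at about (635,184), with its dark face at (602,188).

```bash
python3 - <<'E'
from h import *
f=lambda x,y:(350+x/7.692,162+y/7.692)
s=lambda x,y:(262+x/5.714,284+y/5.714)
for n,p,z in(("root",(215,255),.031),("tip",(213,418),.031),("mov root",(487,265),.031),("mov tip",(484,430),.031),("bush",(325,329),.034),("tabtop",(636,183),.07),
 ("h1",(106,90),.008),("h2",(723,111),.008),("h3",(722,455),.008),("h4",(100,432),.008)): print(n,back("top",f(*p),z).round(4))
for n,p,z in(("bush",(312,277),.034),("tabtop",(613,440),.07),("movtip",(312,492),.031),("fixed tip",(180,237),.031),("stemtop",(258.5*1-262)and((258.3-262)*5.714,(217.5-284)*5.714),.067)): print("side",n,back("side",s(*p),z).round(4))
# triangulate stem from side crop
side=eyes.get_image("side");top=eyes.get_image("top")
A=cv2.resize(side[205:262,228:288],(400,380),interpolation=cv2.INTER_CUBIC);B=cv2.resize(top[172:224,252:304],(400,400),interpolation=cv2.INTER_CUBIC)[:380]
C=cv2.resize(top[180:234,166:222],(400,386),interpolation=cv2.INTER_CUBIC)[:220]; D=cv2.resize(side[145:200,188:240],(400,423),interpolation=cv2.INTER_CUBIC)[:220]
cv2.imwrite("pics/l.png",np.vstack([np.hstack([A,B]),np.hstack([C,D])]))
q=get_obs(); from scipy.spatial.transform import Rotation as R; print(R.from_quat(q["eef_rot"]).as_matrix().round(3))
E
```

```text
root [ 0.5653 -0.1559  0.031 ]
tip [ 0.517  -0.1553  0.031 ]
mov root [ 0.5645 -0.2359  0.031 ]
mov tip [ 0.5156 -0.2347  0.031 ]
bush [ 0.5439 -0.1873  0.034 ]
tabtop [ 0.5851 -0.2653  0.07  ]
h1 [ 0.6173 -0.1288  0.008 ]
h2 [ 0.6157 -0.3151  0.008 ]
h3 [ 0.5114 -0.3134  0.008 ]
h4 [ 0.5132 -0.1274  0.008 ]
side bush [ 0.547  -0.1838  0.034 ]
side tabtop [ 0.5843 -0.2681  0.07  ]
side movtip [ 0.5166 -0.237   0.031 ]
side fixed tip [ 0.5178 -0.1561  0.031 ]
side stemtop [0.5495 0.0673 0.067 ]
[[ 0.91   0.414 -0.   ]
 [ 0.414 -0.91   0.   ]
 [ 0.    -0.    -1.   ]]
```

View pics/l.png

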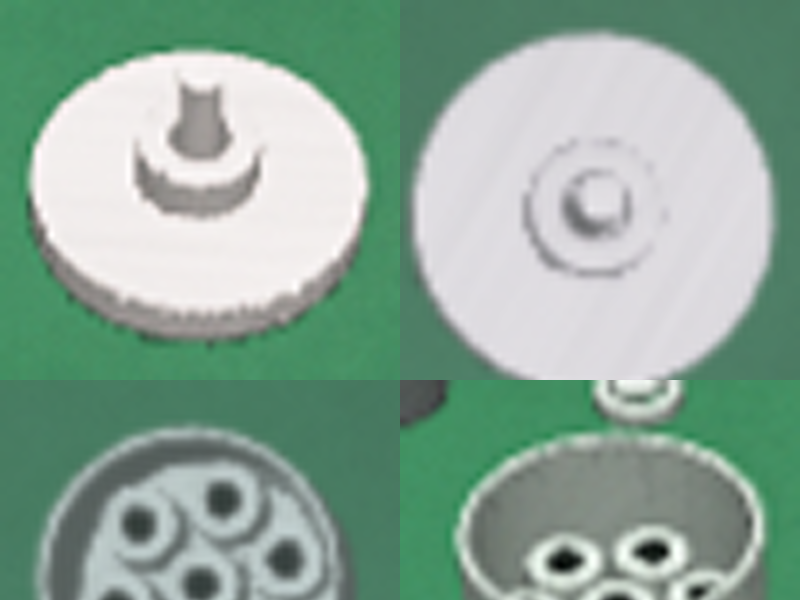

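Request:
apply_moves(plan=[[5,[3.3,3.0,0],[0,0,-3.1]],[5,[3.3,3.0,0],[0,0,-3.1]],[5,[3.3,3.0,0],[0,0,-3.1]],[5,[3.3,3.0,0],[0,0,-3.1]],[5,[3.3,3.0,0],[0,0,-3.1]],[5,[3.3,3.0,0],[0,0,-3.1]],[5,[3.3,3.0,0],[0,0,-3.1]],[5,[3.3,3.0,0],[0,0,-3.1]]], squeeze=15)

```text
time_s: 2.4
tcp_pos: [0.524, -0.3275, 0.2147]
eef_rot: [1.0, -0.004, 0.0, 0.0]
ft_force: [-0.0, -0.2, -0.1]
finger_gap: 0.0503
```

Request:
apply_moves(plan=[[5,[3.1,3.1,0],[0,0,0]],[5,[3.1,3.1,0],[0,0,0]],[5,[0,0,-4.5],[0,0,0]],[5,[0,0,-4.5],[0,0,0]],[5,[0,0,-2],[0,0,0]],[5,[0,0,0],[0,0,0]]])

```text
time_s: 3.0
tcp_pos: [0.5826, -0.2657, 0.1011]
eef_rot: [1.0, -0.003, -0.003, -0.001]
ft_force: [-0.1, 0.0, 0.3]
finger_gap: 0.0498
```

```bash
python3 - <<'E'
from h import *
side=eyes.get_image("side");top=eyes.get_image("top")
p=get_obs()["tcp_pos"];print(p)
A=cv2.resize(side[270:384,300:420],(421,400),interpolation=cv2.INTER_CUBIC);B=cv2.resize(top[150:230,380:470],(379,337),interpolation=cv2.INTER_CUBIC)
o=np.zeros((400,800,3),np.uint8);o[:,:421]=A;o[:337,421:]=B
u=(proj("side",p)[0]-[300,270])*3.51; cv2.circle(o,tuple(int(v) for v in u),3,(0,0,255),1)
cv2.imwrite("pics/a.png",o)
E
```

```text
[ 0.58509092 -0.26709752  0.10509378]
```

View pics/a.png

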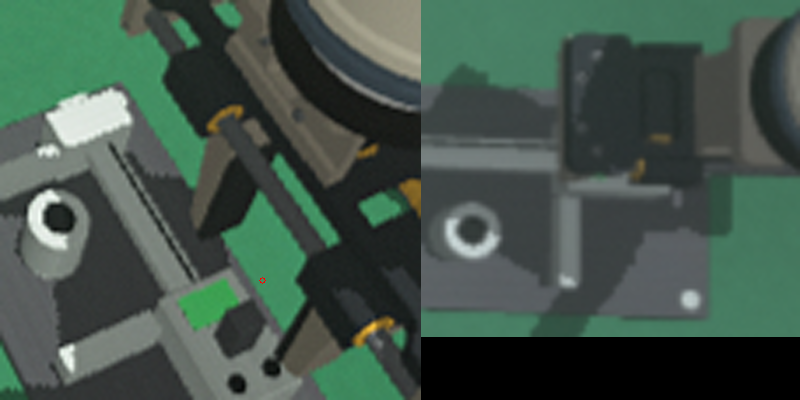

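The fingers straddle the tab along the caliper's y, so I'll lower and close.

Request:
apply_moves(plan=[[5,[0,0,-2.7],[0,0,0]],[5,[0,0,-2.7],[0,0,0]],[5,[0,0,0],[0,0,0]],[3,[0,0,0],[0,0,0]],[1.2,[0,0,0],[0,0,0]],[1,[0,0,0],[0,0,0]],[1,[0,0,0],[0,0,0]]])

```text
time_s: 3.8
tcp_pos: [0.5854, -0.2673, 0.0519]
eef_rot: [1.0, -0.003, 0.001, 0.0]
ft_force: [-0.7, 0.1, -0.2]
finger_gap: 0.0199
```

Request:
apply_moves(plan=[[1,[0,0,0],[0,0,0]],[1,[0,0,0],[0,0,0]],[1,[0,0,0],[0,0,0]]])

```text
time_s: 4.1
tcp_pos: [0.5851, -0.2671, 0.0512]
eef_rot: [1.0, -0.003, 0.0, 0.0]
ft_force: [-1.4, 0.9, 7.1]
finger_gap: 0.0116
```

Request:
apply_moves(plan=[[1,[0,0.8,0],[0,0,0]],[1,[0,0.8,0],[0,0,0]],[1,[0,0.8,0],[0,0,0]],[1,[0,0.8,0],[0,0,0]],[1,[0,0.6,0],[0,0,0]],[1,[0.05,0.4,0],[0,0,0]],[1,[0,0.3,0],[0,0,0]],[1,[0,0,0],[0,0,0]]])

```text
time_s: 4.9
tcp_pos: [0.5856, -0.2218, 0.0512]
eef_rot: [1.0, -0.003, 0.0, 0.0]
ft_force: [-1.0, 0.8, 6.6]
finger_gap: 0.0116
```

Request:
apply_moves(plan=[[1,[0,0.2,0],[0,0,0]],[1,[0,0.2,0],[0,0,0]],[1,[0,0,0],[0,0,0]]])

```text
time_s: 5.2
tcp_pos: [0.5856, -0.2181, 0.0512]
eef_rot: [1.0, -0.003, 0.0, 0.0]
ft_force: [-1.4, 0.0, 6.9]
finger_gap: 0.0121
```

Request:
apply_moves(plan=[[1,[0,0.15,0],[0,0,0]],[1,[0,0,0],[0,0,0]]])

```text
time_s: 5.4
tcp_pos: [0.5856, -0.2167, 0.0512]
eef_rot: [1.0, -0.003, 0.0, 0.0]
ft_force: [-1.4, -0.7, 7.3]
finger_gap: 0.012
```

Request:
apply_moves(plan=[[1,[0,0.15,0],[0,0,0]],[1,[0,0,0],[0,0,0]]])

```text
time_s: 5.6
tcp_pos: [0.5857, -0.2152, 0.0512]
eef_rot: [1.0, -0.003, 0.0, 0.0]
ft_force: [-0.9, -2.2, 6.9]
finger_gap: 0.0117
```

Request:
apply_moves(plan=[[1,[0,0.1,0],[0,0,0]],[1,[0,0,0],[0,0,0]]])

```text
time_s: 5.8
tcp_pos: [0.5857, -0.2144, 0.0512]
eef_rot: [1.0, -0.003, 0.001, 0.0]
ft_force: [-0.7, -2.2, 6.2]
finger_gap: 0.0118
```

Request:
apply_moves(plan=[[1,[0,0.15,0],[0,0,0]],[1,[0,0,0],[0,0,0]]])

```text
time_s: 6.0
tcp_pos: [0.5858, -0.2141, 0.0513]
eef_rot: [1.0, -0.003, 0.001, 0.001]
ft_force: [-2.3, -8.5, 5.6]
finger_gap: 0.012
```

Request:
apply_moves(plan=[[1,[0,0.15,0],[0,0,0]],[1,[0,0,0],[0,0,0]]])

```text
time_s: 6.2
tcp_pos: [0.5857, -0.2139, 0.0513]
eef_rot: [1.0, -0.002, 0.001, 0.002]
ft_force: [-2.1, -14.4, 2.9]
finger_gap: 0.0119
```

The jaw stopped at y = -0.214 with 14 N on it, which is about a 30 mm gap. I'll hold briefly, relax, release and look.

Request:
apply_moves(plan=[[1,[0,0,0],[0,0,0]],[1,[0,0,0],[0,0,0]],[1,[0,-0.25,0],[0,0,0]],[2,[0,0,0],[0,0,0]],[3,[0,0,0],[0,0,0]],[4,[0,0,0],[0,0,0]]])

```text
time_s: 6.8
tcp_pos: [0.5849, -0.2131, 0.0502]
eef_rot: [1.0, -0.003, -0.0, -0.0]
ft_force: [-0.3, -0.5, -0.1]
finger_gap: 0.0339
```

Request:
apply_moves(plan=[[4,[0,0,2],[0,0,0]],[4,[0,0,4],[0,0,0]],[4,[0,0,4.5],[0,0,0]],[4,[0,4.8,0],[0,0,0]],[4,[-0.5,4.8,0],[0,0,0]],[4,[-0.5,4.8,0],[0,0,0]],[4,[-0.5,4.8,0],[0,0,0]],[4,[-0.5,4.0,0],[0,0,0]]])

```text
time_s: 7.6
tcp_pos: [0.5645, 0.021, 0.1555]
eef_rot: [1.0, -0.003, -0.0, -0.0]
ft_force: [-0.3, 0.3, -0.1]
finger_gap: 0.04
```

```bash
python3 - <<'E'
from h import *
side=eyes.get_image("side");top=eyes.get_image("top")
p=get_obs()["tcp_pos"];print(p)
for n in("cap","inner_lid","jaw","bush"): print(n,[(np.round(x["bbox"]).tolist(),round(x["p"],2)) for x in nets.look_for("side",n)[:2]])
o=np.zeros((500,800,3),np.uint8);o[:457,:400]=cv2.resize(side[270:384,295:395],(400,457));o[:400,400:]=cv2.resize(top[150:250,350:450],(400,400))
cv2.imwrite("pics/b.png",o)
E
```

```text
[0.56417534 0.02286161 0.15545256]
cap [([232.0, 213.0, 279.0, 257.0], 0.74)]
inner_lid [([255.0, 215.0, 262.0, 231.0], 0.55), ([273.0, 295.0, 392.0, 384.0], 0.49)]
jaw [([300.0, 320.0, 365.0, 364.0], 0.98), ([301.0, 315.0, 323.0, 339.0], 0.26)]
bush [([300.0, 316.0, 323.0, 338.0], 0.53)]
```

View pics/b.png

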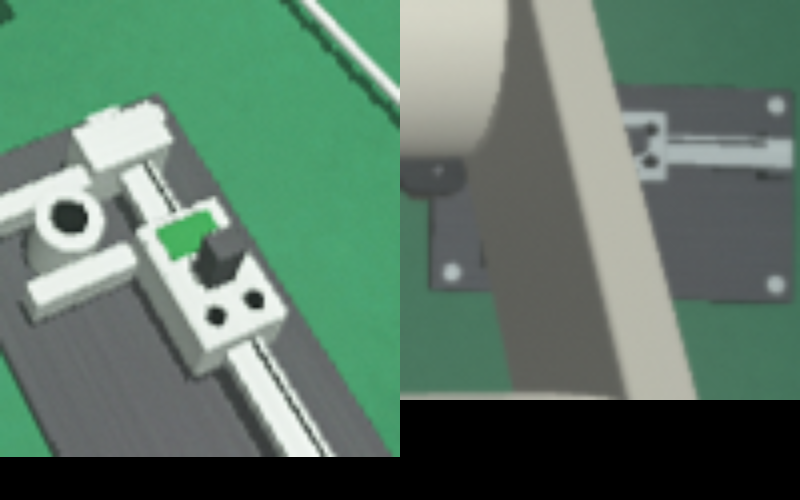

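The side crop shows the jaw shut on the upright bush at about (70,230). I'll cross-check the lids and tin with the side camera.

```bash
python3 - <<'E'
from m import *
from scipy.optimize import least_squares
a=np.linspace(0,2*np.pi,60)
ims={"top":cv2.imread("pics/top0.png"),"side":cv2.imread("pics/side0.png")}
ims={k:cv2.resize(v,(512,384),interpolation=cv2.INTER_AREA) for k,v in ims.items()}
C={"cap":(dict(side=(232,210,282,257),top=(255,174,300,221)),[(.019,.0545),(.003,.0545)],(.55,.074)),"tin":(dict(side=(194,153,232,195),top=(171,187,217,229)),[(.07,.047),(0,.047)],(.524,.263)),"spacer":(dict(side=(196,216,212,234),top=(234,235,247,250)),[(.022,.018),(0,.018)],(.451,.152))}
for nm,(bx,rings,x0) in C.items():
  for n in("top","side"):
    c=blob(n,ims[n],bx[n],4)
    def res(q):
        pts=np.vstack([np.c_[q[0]+r*np.cos(a),q[1]+r*np.sin(a),0*a+z] for z,r in rings])
        h=cv2.convexHull(proj(n,pts).astype(np.float32))
        return [cv2.pointPolygonTest(h,tuple(map(float,p)),True) for p in c]
    s=least_squares(res,x0,loss="soft_l1",f_scale=.5,diff_step=1e-3);e=np.array(res(s.x));print(nm,n,s.x.round(4),e.mean().round(2),e.std().round(2))
for n,uv in(("top",(278.9,197.6)),("side",(258.1,217.0))): print("stem",n,back(n,uv,.067).round(4))
for q in([.5505,.0715,.067],[.551,.074,.067]): print(proj("top",q),proj("side",q))
E
```

```text
cap top [0.5511 0.0743] -0.39 0.29
cap side [0.5509 0.0734] 0.15 0.3
tin top [0.524  0.2634] 0.06 0.3
tin side [0.5241 0.2637] 0.11 0.76
spacer top [0.451  0.1518] -0.11 0.29
spacer side [0.4512 0.1513] 0.51 0.27
stem top [0.5503 0.0713 0.067 ]
stem side [0.5496 0.0687 0.067 ]
[[278.82205976 197.50532715]] [[257.93216032 215.9583303 ]]
[[277.69456961 197.24983592]] [[257.66667694 215.07082253]]
```

Request:
apply_moves(plan=[[4,[-1.4,2.5,0],[0,0,0]],[4,[0,2.45,0],[0,0,0]],[4,[0,0,-4],[0,0,0]],[4,[0,0,-4],[0,0,0]],[4,[0,0,-2],[0,0,0]],[4,[0,0,0],[0,0,0]],[4,[0,0,0],[0,0,0]]])

```text
time_s: 8.6
tcp_pos: [0.5516, 0.067, 0.0558]
eef_rot: [1.0, -0.004, -0.0, 0.0]
ft_force: [0.1, -0.3, 0.2]
finger_gap: 0.0401
```

```bash
python3 - <<'E'
from h import *
side=eyes.get_image("side")
p=get_obs()["tcp_pos"];print(p)
o=cv2.resize(side[150:270,190:330],(700,600),interpolation=cv2.INTER_CUBIC)
cv2.circle(o,tuple(int(v) for v in (proj("side",p)[0]-[190,150])*5),3,(0,0,255),1)
cv2.imwrite("pics/d.png",o)
E
```

```text
[0.55227621 0.06728575 0.05657339]
```

View pics/d.png

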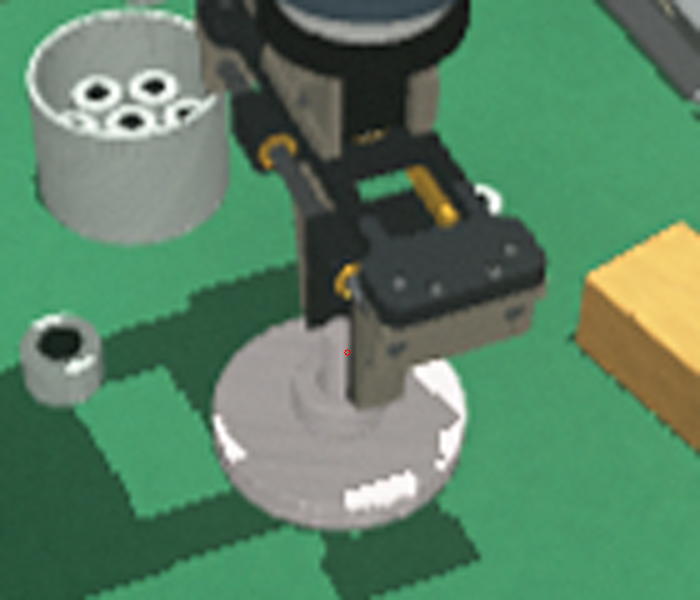

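The fingers straddle the stem, which sits about 5 mm towards +y. I'll shift, lower and grip.

Request:
apply_moves(plan=[[4,[-0.15,0.5,0],[0,0,0]],[4,[0,0,-0.8],[0,0,0]],[4,[0,0,-0.7],[0,0,0]],[3,[0,0,0],[0,0,0]],[2,[0,0,0],[0,0,0]],[1.2,[0,0,0],[0,0,0]],[1,[0,0,0],[0,0,0]],[1,[0,0,0],[0,0,0]]], squeeze=25)

```text
time_s: 9.45
tcp_pos: [0.5499, 0.0731, 0.0407]
eef_rot: [1.0, -0.003, 0.0, -0.0]
ft_force: [-0.1, 0.6, 0.1]
finger_gap: 0.0131
```

Request:
apply_moves(plan=[[1,[0,0,0],[0,0,0]],[1,[0,0,0],[0,0,0]],[1,[0,0,0],[0,0,0]]])

```text
time_s: 9.75
tcp_pos: [0.5499, 0.0731, 0.0407]
eef_rot: [1.0, -0.003, 0.0, -0.0]
ft_force: [0.2, 1.7, 0.2]
finger_gap: 0.0131
```

Request:
apply_moves(plan=[[1,[0,0,0.5],[0,0,0]],[1,[0,0,1],[0,0,0]],[1,[0,0,1.5],[0,0,0]],[1,[0,0,2],[0,0,0]],[1,[0,0,2],[0,0,0]],[1,[0,0,2],[0,0,0]],[1,[0,0,1],[0,0,0]],[1,[0,0,0.5],[0,0,0]]])

```text
time_s: 10.55
tcp_pos: [0.5501, 0.0731, 0.1468]
eef_rot: [1.0, -0.003, 0.001, -0.0]
ft_force: [-0.4, -0.0, -3.7]
finger_gap: 0.0132
```

Request:
apply_moves(plan=[[1,[0,1,0],[0,0,0]],[1,[-0.3,2,0],[0,0,0]],[1,[-0.5,3,0],[0,0,0]],[1,[-0.5,4,0],[0,0,0]],[1,[-0.5,4,0],[0,0,0]],[1,[-0.5,3,0],[0,0,0]],[1,[-0.3,1.5,0],[0,0,0]],[1,[0,0.5,0],[0,0,0]]])

```text
time_s: 11.35
tcp_pos: [0.5226, 0.2645, 0.1446]
eef_rot: [1.0, -0.002, -0.001, 0.0]
ft_force: [0.0, -0.6, -2.0]
finger_gap: 0.0133
```

```bash
python3 - <<'E'
from h import *
side=eyes.get_image("side");top=eyes.get_image("top");o=get_obs()
p=o["tcp_pos"];print(o["time_s"],p,o["finger_gap"],o["ft_force"])
for n in("cap","inner_lid","tin"): print(n,[[(np.round(x["bbox"]).tolist(),round(x["p"],2)) for x in nets.look_for(c,n)[:2]] for c in("top","side")])
im=np.zeros((600,800,3),np.uint8);im[:,:500]=cv2.resize(side[75:225,150:275],(500,600),interpolation=cv2.INTER_CUBIC);im[:300,500:]=cv2.resize(top[160:260,150:250],(300,300))
cv2.imwrite("pics/e.png",im)
E
```

```text
11.45 [0.52338778 0.26304756 0.14494224] 0.01321481444605389 [ 0.37176141  0.04660648 -3.66899848]
cap [[([386.0, 177.0, 419.0, 221.0], 0.73), ([170.0, 191.0, 213.0, 232.0], 0.53)], [([190.0, 132.0, 237.0, 167.0], 0.63)]]
inner_lid [[], []]
tin [[], [([194.0, 157.0, 233.0, 197.0], 0.96), ([194.0, 215.0, 210.0, 233.0], 0.26)]]
```

View pics/e.png

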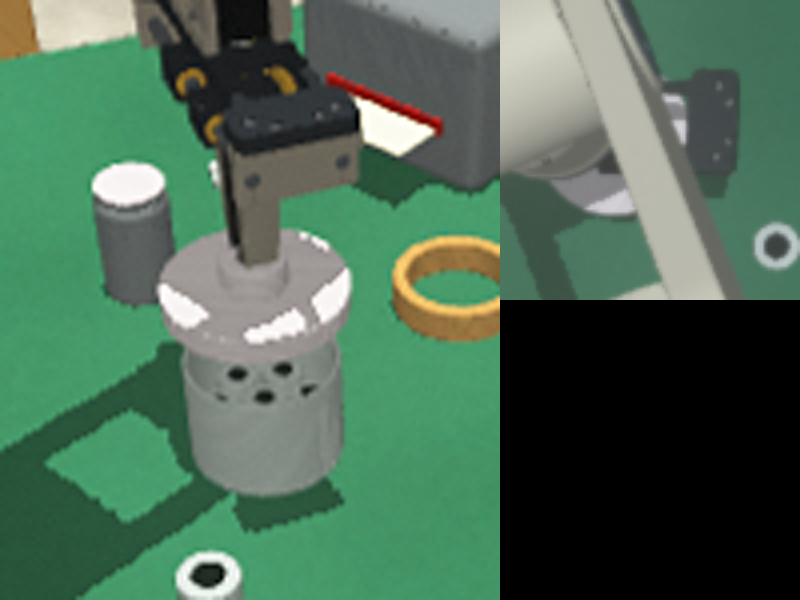

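Both lids are hanging level over the tin. In the side crop the cap spans x=158–352 and the tin spans x=183–344. I'll compare those spans with the model.

```bash
python3 - <<'E'
from m import *
from scipy.optimize import least_squares
a=np.linspace(0,2*np.pi,90); im=eyes.get_image("side"); zi=get_obs()["tcp_pos"][2]-.0407
hsv=cv2.cvtColor(im,cv2.COLOR_BGR2HSV); m=(hsv[...,1]<80)
ext=lambda x,y,rs:proj("side",np.vstack([np.c_[x+r*np.cos(a),y+r*np.sin(a),0*a+z] for z,r in rs]))
def edges(rows): # left/right silhouette
    out=[]
    for v in rows:
        u=213
        l=u
        while m[v,l-1]: l-=1
        r=u
        while m[v,r+1]: r+=1
        out.append((v,l-.5,r+.5))
    return out
P=ext(.524,.2635,[(zi+.019,.0545),(zi+.003,.0545)]); print("cap model u",P[:,0].min(),P[:,0].max(),"vmax",P[:,1].max(),"dudy",proj("side",[[.524,.2635,.12],[.524,.2735,.12],[.534,.2635,.12]]))
T=ext(.524,.2635,[(.07,.047),(0,.047)]); print("tin model",T[:,0].min(),T[:,0].max(),T[:,1].max())
for e in edges(range(142,200,4)): print(e)
E
```

```text
cap model u 189.36843099177827 237.7985866626812 vmax 165.62680618095038 dudy [[213.7328695  146.20059228]
 [212.30403793 143.76148314]
 [217.89255949 145.19586109]]
tin model 194.9818994113142 235.5308721859511 198.28158299024804
(142, 175.5, 238.5)
(146, 176.5, 238.5)
(150, 179.5, 238.5)
(154, 190.5, 237.5)
(158, 192.5, 234.5)
(162, 195.5, 234.5)
(166, 194.5, 234.5)
(170, 195.5, 235.5)
(174, 195.5, 235.5)
(178, 196.5, 235.5)
(182, 196.5, 235.5)
(186, 197.5, 235.5)
(190, 198.5, 234.5)
(194, 201.5, 230.5)
(198, 209.5, 222.5)
```

Request:
apply_moves(plan=[[1,[0,0,-1.2],[0,0,0]],[1,[0,0,-1.2],[0,0,0]],[1,[0,0,-0.8],[0,0,0]],[1,[0,0,-0.4],[0,0,0]],[1,[0,0,-0.3],[0,0,0]]])

```text
time_s: 12.3
tcp_pos: [0.5235, 0.263, 0.1058]
eef_rot: [1.0, -0.003, -0.0, 0.0]
ft_force: [0.0, 0.4, -3.2]
finger_gap: 0.0132
```

Request:
apply_moves(plan=[[1,[0,0,-0.2],[0,0,0]],[1,[0,0,-0.2],[0,0,0]]])

```text
time_s: 12.5
tcp_pos: [0.5239, 0.2632, 0.1026]
eef_rot: [1.0, -0.003, 0.0, -0.0]
ft_force: [-0.1, -0.7, -2.4]
finger_gap: 0.0135
```

Entering cleanly (no upward force).

Request:
apply_moves(plan=[[1,[0,0,-0.2],[0,0,0]],[1,[0,0,0],[0,0,0]]])

```text
time_s: 12.7
tcp_pos: [0.5237, 0.2631, 0.1005]
eef_rot: [1.0, -0.003, -0.0, 0.0]
ft_force: [1.0, 0.2, -3.2]
finger_gap: 0.0135
```

Request:
apply_moves(plan=[[1,[0,0,-0.1],[0,0,0]],[1,[0,0,0],[0,0,0]]])

```text
time_s: 12.9
tcp_pos: [0.5237, 0.2631, 0.0996]
eef_rot: [1.0, -0.003, 0.0, -0.0]
ft_force: [0.9, 0.0, -3.1]
finger_gap: 0.0131
```

Request:
apply_moves(plan=[[1,[0,0,-0.1],[0,0,0]],[1,[0,0,0],[0,0,0]]])

```text
time_s: 13.1
tcp_pos: [0.5239, 0.2631, 0.0987]
eef_rot: [1.0, -0.003, 0.0, -0.0]
ft_force: [0.6, 0.0, -2.3]
finger_gap: 0.0134
```

Request:
apply_moves(plan=[[1,[0,0,-0.1],[0,0,0]],[1,[0,0,0],[0,0,0]]])

```text
time_s: 13.3
tcp_pos: [0.524, 0.2631, 0.0987]
eef_rot: [1.0, -0.003, 0.0, -0.0]
ft_force: [-3.0, -1.2, 7.7]
finger_gap: 0.0133
```

Request:
apply_moves(plan=[[1,[0,0,-0.1],[0,0,0]],[1,[0,0,0],[0,0,0]]])

```text
time_s: 13.5
tcp_pos: [0.524, 0.2632, 0.0986]
eef_rot: [1.0, -0.003, 0.0, -0.0]
ft_force: [-7.1, -3.5, 17.6]
finger_gap: 0.0131
```

The lid bottomed at exactly the predicted height. I'll relax and release, opening wide enough for the collar.

Request:
apply_moves(plan=[[1,[0,0,0.2],[0,0,0]],[2,[0,0,0],[0,0,0]],[3,[0,0,0],[0,0,0]],[5,[0,0,0],[0,0,0]],[6.5,[0,0,0],[0,0,0]],[6.5,[0,0,0],[0,0,0]],[6.5,[0,0,0],[0,0,0]]])

```text
time_s: 14.2
tcp_pos: [0.5237, 0.263, 0.0985]
eef_rot: [1.0, -0.003, -0.0, 0.0]
ft_force: [0.6, -0.1, 0.1]
finger_gap: 0.0577
```

```bash
python3 - <<'E'
from h import *
side=eyes.get_image("side");o=get_obs()
print(o["time_s"],o["tcp_pos"],o["finger_gap"],o["ft_force"])
cv2.imwrite("pics/f.png",cv2.resize(side[110:210,150:275],(750,600),interpolation=cv2.INTER_CUBIC))
a=np.linspace(0,2*np.pi,90)
P=proj("side",np.vstack([np.c_[.524+.0545*np.cos(a),.2632+.0545*np.sin(a),0*a+z] for z in(.061,.077)])); print("cap u",P[:,0].min(),P[:,0].max(),"v",P[:,1].max())
C=proj("side",np.c_[.524+.02*np.cos(a),.2632+.02*np.sin(a),0*a+.095]);print((C.min(0)-[150,110])*6,(C.max(0)-[150,110])*6)
P=(np.array([P[:,0].min(),P[:,0].max()])-150)*6;print(P)
E
```

```text
14.25 [0.52371758 0.263055   0.09851442] 0.06185556626398653 [ 0.19929487  0.59156692 -0.6753917 ]
cap u 191.50681193063855 238.1797203799764 v 181.60657217071764
[334.5311452 238.2190109] [438.4511176 302.4409494]
[249.04087158 529.07832228]
```

View pics/f.png

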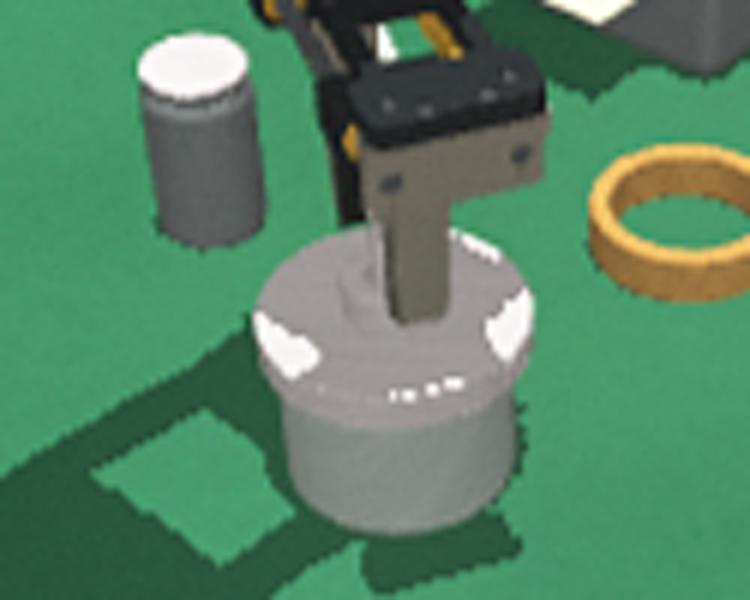

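The cap sits level on the tin and the fingers straddle the collar. I'll lower to collar height and grip.

Request:
apply_moves(plan=[[6.5,[0.05,0,-0.9],[0,0,0]],[6.5,[0,0,-0.9],[0,0,0]],[5,[0,0,0],[0,0,0]],[4.4,[0,0,0],[0,0,0]],[4.1,[0,0,0],[0,0,0]],[3.8,[0,0,0],[0,0,0]],[3.5,[0,0,0],[0,0,0]],[3.5,[0,0,0],[0,0,0]]], squeeze=15)

```text
time_s: 15.05
tcp_pos: [0.5243, 0.2631, 0.0807]
eef_rot: [1.0, -0.003, 0.0, -0.0]
ft_force: [0.3, -0.0, -0.9]
finger_gap: 0.0394
```

Request:
apply_moves(plan=[[3.5,[0,0,0],[0,0,0]],[3.5,[0,0,0],[0,0,0]],[3.5,[0,0,0],[0,0,0]]])

```text
time_s: 15.35
tcp_pos: [0.5243, 0.2631, 0.0807]
eef_rot: [1.0, -0.003, 0.0, -0.0]
ft_force: [0.2, -0.6, 0.2]
finger_gap: 0.0392
```

Request:
apply_moves(plan=[[3.5,[0,0,0.2],[0,0,0]],[3.5,[0,0,0.3],[0,0,0]],[3.5,[0,0,0.5],[0,0,0]],[3.5,[0,0,0.7],[0,0,0]],[3.5,[0,0,0.8],[0,0,0]],[3.5,[0,0,0.8],[0,0,0]],[3.5,[0,0,0.8],[0,0,0]],[3.5,[0,0,0.8],[0,0,0]]])

```text
time_s: 16.15
tcp_pos: [0.5243, 0.2631, 0.1305]
eef_rot: [1.0, -0.003, 0.0, -0.0]
ft_force: [0.6, 0.4, -1.7]
finger_gap: 0.0395
```

Request:
apply_moves(plan=[[3.5,[0,0,0.9],[0,0,0]],[3.5,[0,0,0.9],[0,0,0]],[3.5,[0,0,0.9],[0,0,0]],[3.5,[0,0,0.7],[0,0,0]],[3.5,[0,0,0.4],[0,0,0]],[3.5,[0,0,0.2],[0,0,0]],[3.5,[0,0,0],[0,0,0]],[3.5,[0,0,0],[0,0,0]]])

```text
time_s: 16.95
tcp_pos: [0.524, 0.263, 0.1693]
eef_rot: [1.0, -0.003, -0.0, 0.0]
ft_force: [-1.3, 0.0, -0.8]
finger_gap: 0.0397
```

```bash
python3 - <<'E'
from h import *
side=eyes.get_image("side");o=get_obs()
print(o["time_s"],o["tcp_pos"],o["finger_gap"],o["ft_force"])
cv2.imwrite("pics/g.png",cv2.resize(side[80:210,150:275],(577,600),interpolation=cv2.INTER_CUBIC))
E
```

```text
17.0 [0.52397023 0.26294128 0.1691613 ] 0.0393550801390342 [-0.80175597  0.78019214 -2.08332506]
```

View pics/g.png

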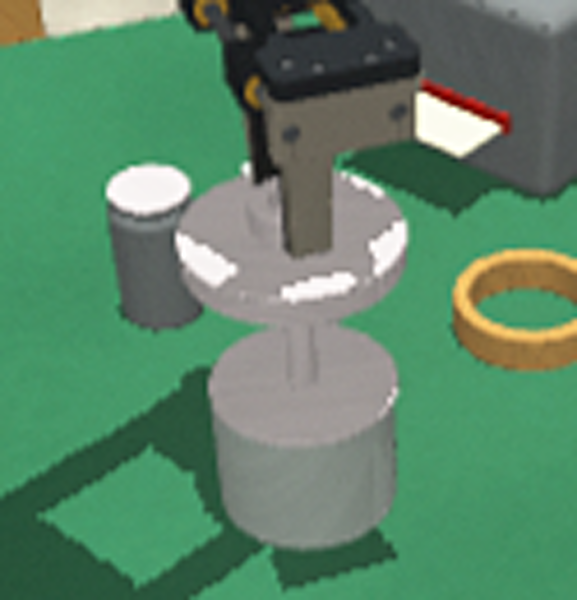

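The cap is held level about 24 mm above the stem's top, and the inner lid is seated and level. I'll hand in.

```bash
python3 - <<'E'
from h import *
print(np.abs(get_obs()["joint_vel"]).max()); print(workorder.finish_job()); o=get_obs(); print(o["time_s"],o["tcp_pos"],o["finger_gap"])
E
```

```text
0.002519730777196366
the job is handed in; nothing more can be done
None
the job is handed in; nothing more can be done
```

The job is handed in, at about 17 s of the allowed 61 s. `finish_job` gives no verdict, so the result rests on my own checks below.

**What I did**
- **Caliper:** I slid the jaw shut on the sample bush until it stopped with about 14 N on the tool, then let go of the thumb tab.
- **Lids:** I carried both lids together by the inner lid's stem and lowered them into the tin until they bottomed out. I let go, then took the cap by its collar and lifted it 88 mm straight up.

**Last checks**
- **Jaw and bush:** the tab stopped where a 30 mm gap would put it, to about 2 mm. The picture after release shows the bush upright between the jaws. I did not look at the caliper again after that.
- **Inner lid:** it bottomed at the predicted height (tool at 98.6 mm, expected 98.7 mm). The last picture shows it flat in the tin with its stem clear.
- **Cap:** it is held still and level (39.4 mm finger opening at 15 N), with its lower edge about 27 mm above the stem's top.
- **Tin and bystanders:** nothing looked moved in the last crop, which shows the tin, oil can and tape ring. I did not re-measure the others.

**What disagreed:** the two cameras differed by 2–3 mm on the stem's y position, and in y the cap's centre lay about 3 mm from the stem. Neither caused trouble, because the fingers centred on the stem.

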